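# Unclip the tall sample tube and put it on the balance

## Robot

A 6-joint arm with a two-finger parallel gripper is mounted at the origin on the work surface. World frame = base frame: x ahead of the robot, y to its left, z up, the work surface at z = 0. Lengths are in m, angles in rad, forces in N, time in s.
With the tool pointing down it reaches from about 0.25 to 0.775 m from the base axis. Payload 4 kg.
Tool frame: the origin (TCP) lies between the finger pads; the fingertips stand 19 mm ahead of it and the grasp point (between the pads) is the TCP (robot.tip_reach is the y of the fingertips in the tool frame, in m); y points along the fingers, x is the direction in which the jaws open and shut, and the axes are right-handed (so a half turn about y gives the same grasp; the last joint's range is limited). The gripper opens to 94 mm and grips with 3 to 60 N. Pads are 16 mm wide; open, the fingers measure 119 mm over their backs; the gripper's body (75 mm by 177 mm) begins 78 mm behind the grasp point.
Start: joints at [-1.339, 0.087, 1.371, -0, 1.684, -0.103], TCP at [0.181, -0.519, 0.199] pointing down, gripper open.
Joint ranges: [-3.1, 3.1], [-0.76, 2.03], [0.27, 2.55], [-1.08, 4.22], [0.17, 2.65], [-2.57, 2.57]. Speed limits (rad/s): [2.79, 2.79, 3.14, 3.14, 3.14, 3.14].

## Interface

Orientations are given as [roll, pitch, yaw] about the fixed x, y, z axes, in that order (R = Rz(yaw) Ry(pitch) Rx(roll)).
In Python, from bench import robot, imaging, order gives the robot as it stands.
- The arm moves only by the tool send_rows, never from a script. Its argument "moves" is text: rows parted by semicolons, each of 5 numbers parted by spaces: the gripper's target within -1 to 1 (shut at 1, half-way at 0, fully open at -1), then the shift along the tool's x, y, z in m, then the turn about the tool's y in degrees. In form: fingers tx ty tz roll; .... A call has exactly 10 rows; each row shifts and turns the commanded pose from where the row before left it, along the tool's axes as they then stand; what a row does not reach is not made up. A row lasts 1/12 s, in which the tool goes at most 41.7 mm and 7.16 degrees, less where a joint would pass 70% of its speed; a pose out of reach is approached as far as the arm can. A call with a gripper value outside its range is refused whole. The fingers move at their own pace and stop on an object; the grip force is fixed at half the most. Time passes only in rows, so rows that do not move let the fingers close, or fill a call up. It gives the time, the measured TCP pose, the force and the opening at its end, in the units of the state.
- robot.get_obs(): the state, without advancing time (a new reading comes with each control period).
- imaging.snapshot(name): name is "side" or "top" or "wrist"; returns a dict with "image" (384x512x3 uint8, red, green, blue), "mtx" (3x3 intrinsics, pixels), "R" (3x3) and "t" (3): a world point X has camera coordinates R X + t. Camera axes: x right, y down, z forward; pixel columns grow to the right and rows downward; lengths in m; the calibration is good to about 2 mm. A picture is of the moment at which its call begins. There is no depth.
- order.close_job(): hands the job in, once; it reports no verdict.
Trained networks look in a picture, given as the dict that the camera call returned (one of the last four; its "shot" number tells which), for a name from the list of things; names that differ only in an ending like _2 or _b are one class to them, and where a whole thing is asked for, a point or a joint stands for the part that bears it (a point fixed in the world has none). Each returns a list of dicts, best first, with "conf" (0 to 1); they miss things now and then, are a little off and sometimes report something else, mostly with a low value. They report only what shows in the picture. A call takes as long as a camera call. They do not tell look-alikes from the thing itself.
- imaging.recognise(picture, target): "centre" ([column, row] in pixels, amid what is visible of it).
- imaging.landmark_of(picture, target): "centre" ([column, row] in pixels: a listed point, or the origin of a listed thing).
The state is a dict: "time": time; "joint_positions": joint angles; "qvel": joint speeds; "joint_torque": joint torques, N m; "tool_pos": TCP position; "ee_rot": TCP orientation; "wrist_force": force on the tool from outside, world axes, zero at the start; "wrist_torque": the same for the moment, N m; "width": finger opening in m.
Only numpy, scipy, OpenCV 4.12 (cv2) and the standard library are available. Lean on these libraries where they do the work, as an engineer would, in place of code of your own. Each camera call takes 0.05 s, during which the arm holds its last target.

## Task

Two capped sample tubes stand in the sprung clips of the steel clip stand. Snap the taller one straight forward out of its clip, on the stand's open side, and stand it upright on the round pan of the balance to be weighed, let go of. Leave the shorter tube in its clip.

Things in the scene. Friction and masses are not known exactly. Their poses are not given: they have to be found in the camera images.
- tall_tube: White sample tube with blue cap, 125 mm tall, 55 to 100 g, upright in one of the clips. Origin: centre of its underside, z up. Foot flange 34 mm wide, 4 mm thick (too wide to pass up through the clip); body 28 mm in diameter; cap 34 mm in diameter, from 101 to 125 mm. Grip cap or body below it from above. Some 5 to 10 N forward snaps it out; it is clear of the lips about 30 mm on.
- short_tube: The other tube, of the same kind and diameters but 88 mm tall (cap from 64 to 88 mm), upright in another clip of the same stand. Origin: centre of its underside. It must stay there.
- stand: Fixed steel stand, origin on the bench below its middle clip. x points to its back: out of the clips is -x (towards the robot); y along the row. Base 10 mm thick, x -37 to 58, y -120 to 120 mm; back board x 26 to 36, 76 mm high. Three black sprung C clips open to -x, at x 0, y -70, 0, 70 mm, 50 to 66 mm above the bench, 40 mm wide; tubes in the outer two, either way round, middle one empty.
- pan (a point): Centre of the top face of the balance's round steel pan: level, 120 mm in diameter, 75 mm above the bench, z up. The balance is a fixed white box, 200 mm wide in y, from x = -160 to +100 mm, 60 mm high, below the pan.
Things that resemble listed ones, but are neither listed nor needed, are in the scene too. Leave any red look-alike of the tall_tube alone. What is shaped like the short_tube but red is not meant.

How it is judged:
By the outcome, as a careful person would: the job done as asked, in the order asked, and still so for the second after the job is handed in, with the robot touching nothing.
It also fails if it takes over 45 s, if anything falls off the work surface, if the arm or the gripper's body presses on something with over 40 N, if the wrist force passes 120 N, or if a joint passes its speed limit or range.

## Working session

There is one attempt and no reset: what is moved stays moved. The work goes in short steps, Python scripts to look and compute and a tool call to move; the robot and the scene stay as the last step left them, time stands still between calls to the robot, and variables do not carry over. Pictures are saved under pics/ and viewed, and the job is handed in when it is done.

Besides the shell and the picture viewer there is one more tool, called after "Emit:" as name(argument=value, ...) on one line, values as JSON. send_rows: Moves the arm, as the interface text tells. Its arguments: {"type":"object","properties":{"moves":{"type":"string"}},"required":["moves"]}

```bash
mkdir -p pics; ls; cat > h.py <<'E'
import numpy as np, cv2
from bench import robot, imaging, order
def snap(n,fn):
    s=imaging.snapshot(n); cv2.imwrite('pics/'+fn+'.png',s['image'][:,:,::-1]); return s
def ray(s,px):
    R=np.array(s['R']);t=np.array(s['t']);d=R.T@np.linalg.solve(np.array(s['mtx']),[px[0],px[1],1.]);return -R.T@t,d
def onz(s,px,z):
    c,d=ray(s,px);return c+d*(z-c[2])/d[2]
def proj(s,X):
    p=np.array(s['mtx'])@(np.array(s['R'])@np.array(X)+np.array(s['t']));return p[:2]/p[2]
E
python3 - <<'E'
from h import *
np.set_printoptions(precision=4,suppress=True)
print(robot.get_obs())
for n in ['side','top']:
    s=snap(n,n+'0')
    for t in ['tall_tube','short_tube','stand','pan']:
        for f in ('recognise','landmark_of'):
            try:
                for r in getattr(imaging,f)(s,t)[:4]: print(n,t,f,np.array(r['centre']),round(r['conf'],2))
            except Exception as e: print(n,t,f,e)
    print(n, -np.array(s['R']).T@np.array(s['t']))
E
```

```text
pics
{'time': 0.0, 'joint_positions': array([-1.3391,  0.088 ,  1.3722,  0.    ,  1.6836, -0.1031]), 'qvel': array([-0.0018,  0.0003, -0.0005, -0.    , -0.0004,  0.0006]), 'joint_torque': array([  0.0005, -34.0183, -30.2425,   0.0718,   0.033 ,  -0.0002]), 'tool_pos': array([ 0.1806, -0.5189,  0.1975]), 'ee_rot': array([-1.5706,  0.0022, -1.236 ]), 'wrist_force': array([-0.78  ,  0.0725,  0.1356]), 'wrist_torque': array([-0.016 ,  0.0265,  0.0357]), 'width': 0.09408146653450677}
side tall_tube recognise [256.6 226.6] 0.87
side tall_tube recognise [250.6 197.2] 0.77
side tall_tube landmark_of [248.5 216.4] 0.95
side tall_tube landmark_of [257.7 244.9] 0.68
side short_tube recognise [288.9 281.3] 0.84
side short_tube recognise [342.5 286.4] 0.65
side short_tube landmark_of [339.3 295.7] 0.84
side short_tube landmark_of [288.4 297.8] 0.76
side stand recognise [275.5 276.7] 0.95
side stand landmark_of [271.  274.7] 0.62
side pan recognise [191.7 168.3] 0.69
side pan landmark_of [202.8 151.6] 0.77
side [ 0.3855 -0.6098  0.6647]
top tall_tube recognise [272.1 207.9] 0.77
top tall_tube recognise [328.8 209.7] 0.62
top tall_tube landmark_of [271.  218.3] 0.94
top tall_tube landmark_of [324.6 218.9] 0.7
top short_tube recognise [404.1 202.4] 0.94
top short_tube recognise [401.9 148.1] 0.76
top short_tube landmark_of [395.9 158.2] 0.87
top short_tube landmark_of [390.2 207.3] 0.71
top stand recognise [357.4 210.9] 0.72
top stand landmark_of [355.6 214. ] 0.9
top pan recognise [148.5 276.9] 0.85
top pan landmark_of [147.6 254. ] 0.57
top [0.4312 0.0304 0.7814]
```

View pics/side0.png

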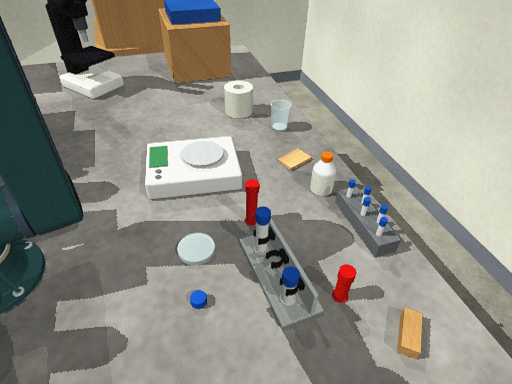

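View pics/top0.png

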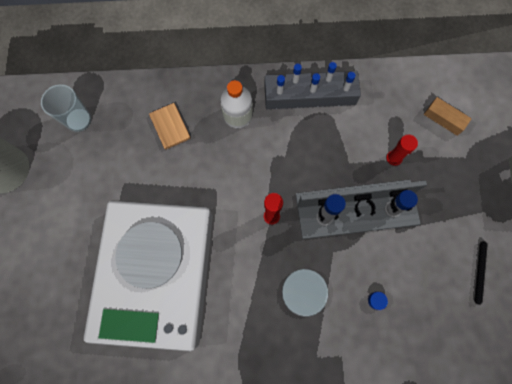

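Candidates for the tall tube are blue-capped at side (262,230) / top (334,205) and a red look-alike at side (252,200) / top (273,208). For the short tube they are blue-capped at side (290,283) / top (407,200) and a red one at side (345,284) / top (402,150). I choose the blue-capped tube in the stand's clip at top (334,205) and check it in a close crop.

```bash
python3 - <<'E'
import cv2
a=cv2.imread('pics/top0.png')[165:255,250:440]; b=cv2.imread('pics/side0.png')[170:330,225:365]
cv2.imwrite('pics/topc.png',cv2.resize(a,None,fx=4,fy=4,interpolation=cv2.INTER_CUBIC))
cv2.imwrite('pics/sidec.png',cv2.resize(b,None,fx=3.7,fy=3.7,interpolation=cv2.INTER_CUBIC))
E
```

```text
(no output)
```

View pics/topc.png

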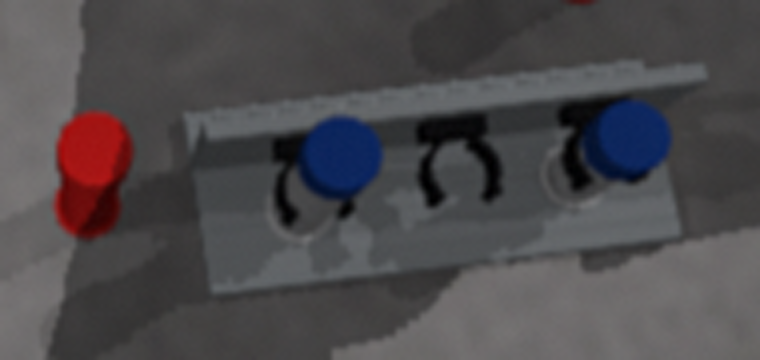

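View pics/sidec.png

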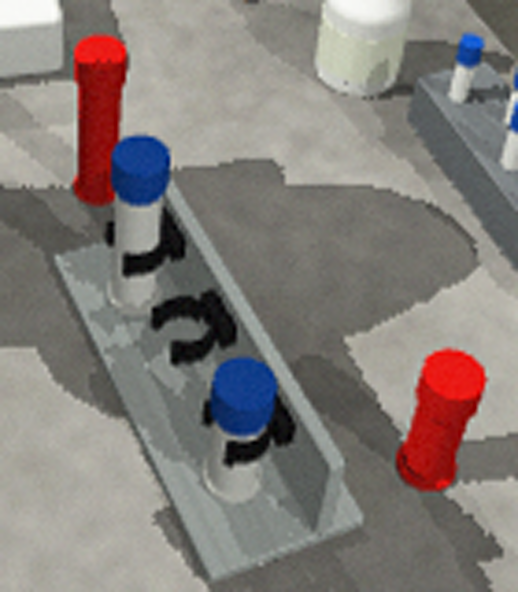

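```bash
cat > fit.py <<'E'
from h import *
from scipy.optimize import minimize
th=np.linspace(0,2*np.pi,60,endpoint=False)
def cyl(c,r,z0,z1): return [[c[0]+r*np.cos(a),c[1]+r*np.sin(a),z] for a in th for z in (z0,z1)]
def fitcap(views,z0,z1,x0,r=.017):
    # views: list of (snap,mask component)
    def cost(x,full=False):
        e=[]
        for s,m in views:
            P=np.array([proj(s,p) for p in cyl(x,r,z0,z1)],np.float32)
            h=np.zeros(m.shape,np.uint8); cv2.fillConvexPoly(h,cv2.convexHull((P*16).round().astype(np.int32)),1,cv2.LINE_8,4)
            e.append(1-(h&m).sum()/((h|m).sum()))
        return e if full else sum(e)
    b=minimize(cost,x0,method='Nelder-Mead',options=dict(initial_simplex=[x0,[x0[0]+.006,x0[1]],[x0[0],x0[1]+.006]],xatol=1e-4))
    return b.x,cost(b.x,True)
def comp(m,px):
    n,l=cv2.connectedComponents(m.astype(np.uint8)); return (l==l[int(px[1]),int(px[0])]).astype(np.uint8)
def blue(s):
    i=s['image'].astype(int); return (i[:,:,2]>i[:,:,0]*1.8+15)&(i[:,:,2]>i[:,:,1]*1.4)
E
python3 - <<'E'
from fit import *
np.set_printoptions(precision=4,suppress=True)
S=imaging.snapshot('side');T=imaging.snapshot('top')
res={}
for n,ps,pt,zt in [('tall',(263,215),(335,204),.135),('short',(291,276),(407,199),.098)]:
    x0=onz(T,pt,zt)[:2]
    ms,mt=comp(blue(S),ps),comp(blue(T),pt)
    print(n,x0,ms.sum(),mt.sum())
    for v in ([(S,ms)],[(T,mt)],[(S,ms),(T,mt)]): print(fitcap(v,zt-.024,zt,x0))
# base corners, top view (z=.01) : front corners
for p in [(211,293),(680,236)]:
    print('front corner',onz(T,(250+p[0]/4,165+p[1]/4),.01))
for p in [(215,580),(55,258),(362,520)]:
    print('side corner',onz(S,(225+p[0]/3.7,170+p[1]/3.7),.005))
for p in [(187,115),(707,70)]: print('board top',onz(T,(250+p[0]/4,165+p[1]/4),.076))
# pan: bright disc
for s,p in ((T,(148,255)),(S,(203,153))): print('pan',onz(s,p,.075))
for n,s,b in (('T',T,(90,195,220,360)),('S',S,(135,125,250,205))):
    im=s['image'][b[1]:b[3],b[0]:b[2],::-1]; f=min(780/im.shape[1],580/im.shape[0]); print(n,f)
    cv2.imwrite(f'pics/pan{n}.png',cv2.resize(im,None,fx=f,fy=f,interpolation=cv2.INTER_CUBIC))
E
```

```text
tall [ 0.5798 -0.1039] 247 326
(array([ 0.5799, -0.1042]), [np.float64(0.1512027491408935)])
(array([ 0.5835, -0.1056]), [np.float64(0.18905472636815923)])
(array([ 0.5813, -0.1051]), [np.float64(0.16835016835016836), np.float64(0.19506172839506175)])
short [ 0.5909 -0.2423] 309 333
(array([ 0.5888, -0.2446]), [np.float64(0.14876033057851235)])
(array([ 0.594 , -0.2461]), [np.float64(0.16120906801007562)])
(array([ 0.5914, -0.2438]), [np.float64(0.1680216802168022), np.float64(0.15909090909090906)])
front corner [ 0.5418 -0.0589  0.01  ]
front corner [ 0.5588 -0.2958  0.01  ]
side corner [ 0.5596 -0.2981  0.005 ]
side corner [ 0.5417 -0.0583  0.005 ]
side corner [ 0.6498 -0.29    0.005 ]
board top [ 0.6166 -0.0466  0.076 ]
board top [ 0.6261 -0.2928  0.076 ]
pan [0.5161 0.2305 0.075 ]
pan [0.5163 0.2242 0.075 ]
T 3.515151515151515
S 6.782608695652174
```

View pics/panT.png

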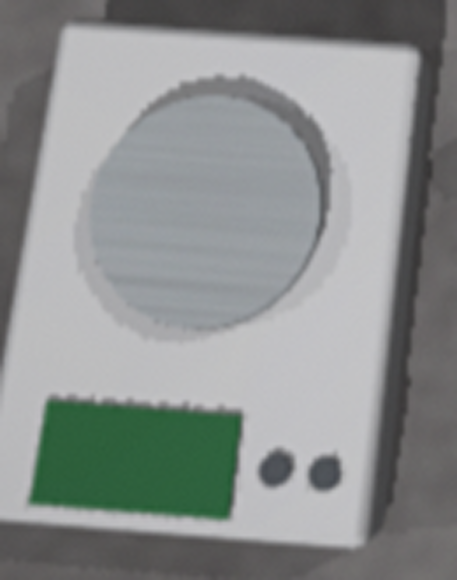

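View pics/panS.png

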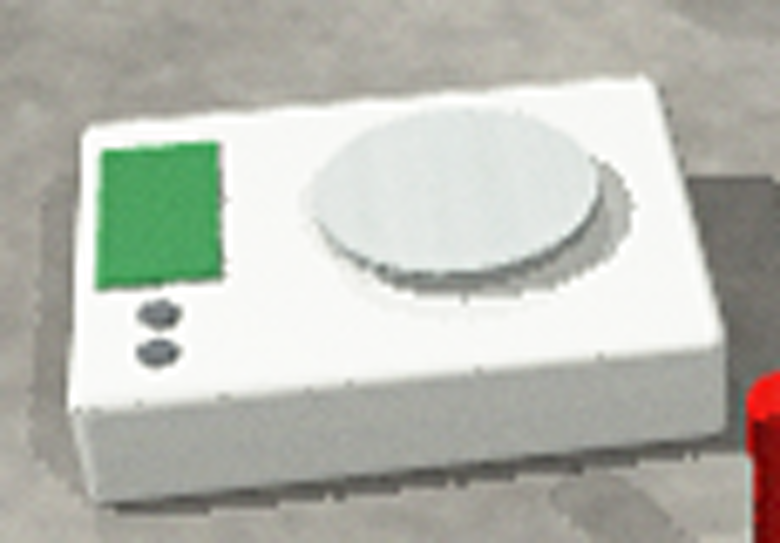

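The crops show the blue-capped tall tube in the left clip at top (335,204) and the short one in the right clip at (407,199). The red tubes stand outside the stand. The pan centre is at top (148.6,254.9) and side (202.4,153.2). Next I look at the finger shape and the obstacle positions.

```bash
python3 - <<'E'
from h import *
np.set_printoptions(precision=4,suppress=True)
w=snap('wrist','wrist0')
T=imaging.snapshot('top');S=imaging.snapshot('side')
print('red tall base',onz(T,(250+87/4,165+215/4),0),onz(S,(225+95/3.7,170+190/3.7),0))
print('pan',onz(T,(148.6,254.9),.075),onz(S,(202.4,153.2),.075))
from scipy.spatial.transform import Rotation as Ro
o=robot.get_obs();print(Ro.from_euler('xyz',o['ee_rot']).as_matrix())
print([a for a in dir(robot) if a[0]!='_'], robot.tip_reach)
R=np.array(w['R']);print('wrist cam',-R.T@np.array(w['t']), R[2])
E
```

```text
red tall base [0.5864 0.0001 0.    ] [ 0.587  -0.0028  0.    ]
pan [0.5162 0.2295 0.075 ] [0.5144 0.2237 0.075 ]
[[ 0.3285  0.      0.9445]
 [-0.9445 -0.      0.3285]
 [ 0.     -1.     -0.    ]]
['IKError', 'get_obs', 'tip_reach'] 0.019
wrist cam [ 0.2566 -0.4931  0.384 ] [-0.2596 -0.0892 -0.9616]
```

View pics/wrist0.png

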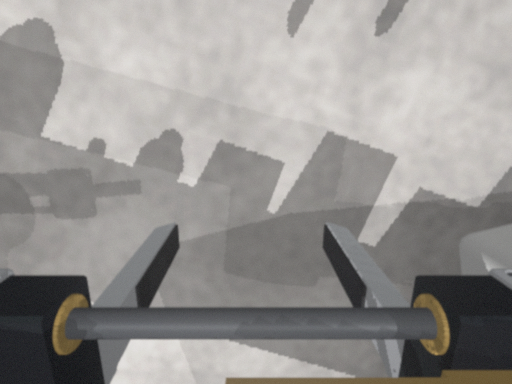

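Emit:
send_rows(moves="-1 0 0 0 -7; -1 0 0 0 -7; -1 0 0 0 -7; -1 0 0 0 -7; -1 0 0 0 -7; -1 0 0 0 -7; -1 0 0 0 -7; -1 0 0 0 -7; -1 0 0 0 -7; -1 0 0 0 -7")

```text
time: 1.98
tool_pos: [0.1807, -0.5195, 0.1987]
ee_rot: [-1.571, -0.0, -0.008]
wrist_force: [-0.1, 0.9, -0.3]
width: 0.0942
```

Emit:
send_rows(moves="-1 0 0 0 -4.6; -1 0.024 0 0.022 0; -1 0.024 0 0.022 0; -1 0.024 0 0.022 0; -1 0.024 0 0.022 0; -1 0.024 0 0.022 0; -1 0.024 0 0.022 0; -1 0.024 0 0.022 0; -1 0.024 0 0.022 0; -1 0.024 0 0.022 0")

```text
time: 2.82
tool_pos: [0.3841, -0.3064, 0.1989]
ee_rot: [-1.571, -0.0, 0.066]
wrist_force: [1.0, -0.6, 0.6]
width: 0.094
```

```bash
cat > d.py <<'E'
from h import *
import sys
from scipy.spatial.transform import Rotation as Ro
np.set_printoptions(precision=4,suppress=True)
o=robot.get_obs();R=Ro.from_euler('xyz',o['ee_rot']).as_matrix()
t=np.array([float(a) for a in sys.argv[1:4]])
print(o['time'],o['tool_pos'],o['ee_rot'],'tool delta',R.T@(t-o['tool_pos']),o['wrist_force'],o['width'])
E
python3 d.py .5815 -.105 .2
```

```text
2.8167 [ 0.3841 -0.3064  0.1989] [-1.5714 -0.0004  0.0659] tool delta [ 0.2102 -0.0011  0.1879] [ 0.9549 -0.6197  0.6059] 0.09400126701961838
```

Emit:
send_rows(moves="-1 0.023 0 0.0205 -0.4; -1 0.023 0 0.0205 0; -1 0.023 0 0.0205 0; -1 0.023 0 0.0205 0; -1 0.023 0 0.0205 0; -1 0.023 0 0.0205 0; -1 0.023 0 0.0205 0; -1 0.023 0 0.0205 0; -1 0.023 0 0.0205 0; -1 0.002 0 0.002 0")

```text
time: 3.65
tool_pos: [0.5807, -0.1027, 0.1979]
ee_rot: [-1.569, -0.001, 0.078]
wrist_force: [-0.6, 0.1, -0.3]
width: 0.0938
```

```bash
python3 d.py .5815 -.105 .2; python3 - <<'E'
from h import *
for n in ('wrist','top'):
    s=snap(n,n+'1')
    print(n,proj(s,[.5815,-.105,.135]), proj(s,robot.get_obs()['tool_pos']))
    for r in imaging.recognise(s,'tall_tube')[:3]: print(r)
E
```

```text
3.65 [ 0.5807 -0.1027  0.1979] [-1.5687 -0.0009  0.0779] tool delta [ 0.0007 -0.0021 -0.0024] [-0.5595  0.0786 -0.3263] 0.09384048153031606
wrist [251.02852714 206.27633698] [248.42236816 234.38307132]
{'centre': [271.1, 79.7], 'conf': 0.69}
{'centre': [246.7, 198.4], 'conf': 0.64}
top [335.52001448 202.97397361] [344.39402325 195.45848526]
{'centre': [271.6, 208.8], 'conf': 0.71}
{'centre': [324.5, 214.7], 'conf': 0.6}
```

View pics/wrist1.png

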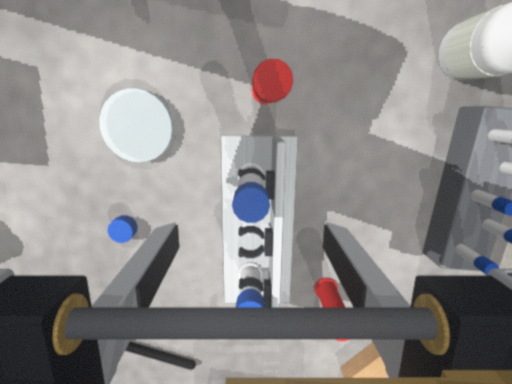

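```bash
python3 - <<'E'
from fit import *
W=imaging.snapshot('wrist');T=imaging.snapshot('top')
mw,mt=comp(blue(W),(251,202)),comp(blue(T),(335,204))
print(mw.sum(),mt.sum())
for v in ([(W,mw)],[(T,mt)],[(W,mw),(T,mt)]): print(fitcap(v,.111,.135,[.5815,-.105]))
R=np.array(W['R']);print(-R.T@np.array(W['t']))
E
```

```text
1021 195820
(array([ 0.5815, -0.105 ]), [np.float64(0.26704953338119164)])
(array([ 0.6055, -0.129 ]), [np.float64(0.9978704933101828)])
(array([ 0.58149176, -0.10503122]), [np.float64(0.26704953338119164), np.float64(0.9986068372142868)])
[ 0.57226698 -0.02717132  0.38379069]
```

The wrist view shows the tall blue cap at (251,203), with its top predicted at (251,206). The jaws lie along the stand's forward direction, with the red tube well away at (272,80). I descend onto the cap and grip.

Emit:
send_rows(moves="-1 0.0007 0.013 -0.0022 0.3; -1 0 0.013 0 0; -1 0 0.013 0 0; -1 0 0.013 0 0; -1 0 0.013 0 0; -1 0 0.013 0 0; -1 0 0 0 0; 1 0 0 0 0; 1 0 0 0 0; 1 0 0 0 0")

```text
time: 4.78
tool_pos: [0.5796, -0.1092, 0.1218]
ee_rot: [-1.572, -0.002, 0.067]
wrist_force: [0.1, -0.5, -0.1]
width: 0.0775
```

Emit:
send_rows(moves="1 0 0 0 0; 1 0 0 0 0; 1 0 0 0 0; 1 0 0 0 0; 1 0 0 0 0; 1 0 0 0 0; 1 0 0 0 0; 1 0 0 0 0; 1 0 0 0 0; 1 0 0 0 0")

```text
time: 5.62
tool_pos: [0.5791, -0.1087, 0.1207]
ee_rot: [-1.571, -0.0, 0.068]
wrist_force: [0.6, -1.0, 0.2]
width: 0.0334
```

```bash
python3 d.py .5815 -.105 .12; python3 - <<'E'
from h import *
s=snap('side','side2')
a=s['image'][170:330,225:365,::-1]
cv2.imwrite('pics/side2c.png',cv2.resize(a,None,fx=3.7,fy=3.7,interpolation=cv2.INTER_CUBIC))
E
```

```text
5.6167 [ 0.5791 -0.1087  0.1207] [-1.5709 -0.0002  0.0678] tool delta [0.0026 0.0007 0.0035] [ 0.6021 -1.0128  0.2187] 0.0333572335179306
```

View pics/side2c.png

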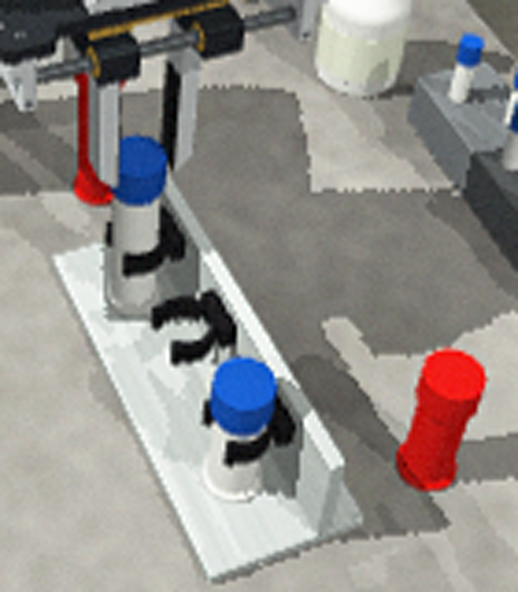

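Grip confirmed: the width is 33 mm and the side crop shows the fingers either side of the blue cap, at crop (140,170). Now I pull straight forward.

Emit:
send_rows(moves="1 -0.004 0 0 0; 1 -0.005 0 0 0; 1 -0.005 0 0 0; 1 -0.005 0 0 0; 1 -0.005 0 0 0; 1 -0.005 0 0 0; 1 -0.005 0 0 0; 1 -0.005 0 0 0; 1 -0.005 0 0 0; 1 -0.005 0 0 0")

```text
time: 6.5
tool_pos: [0.5291, -0.1121, 0.1203]
ee_rot: [-1.571, 0.001, 0.068]
wrist_force: [-0.7, 0.2, -0.1]
width: 0.0327
```

```bash
python3 d.py .5815 -.105 .12; python3 - <<'E'
from h import *
s=snap('side','side3')
a=s['image'][170:330,225:365,::-1]
cv2.imwrite('pics/side3c.png',cv2.resize(a,None,fx=3.7,fy=3.7,interpolation=cv2.INTER_CUBIC))
E
```

```text
6.5 [ 0.5291 -0.1121  0.1203] [-1.5706  0.0013  0.0676] tool delta [0.0527 0.0002 0.0035] [-0.7193  0.206  -0.1223] 0.032693922694536935
```

View pics/side3c.png

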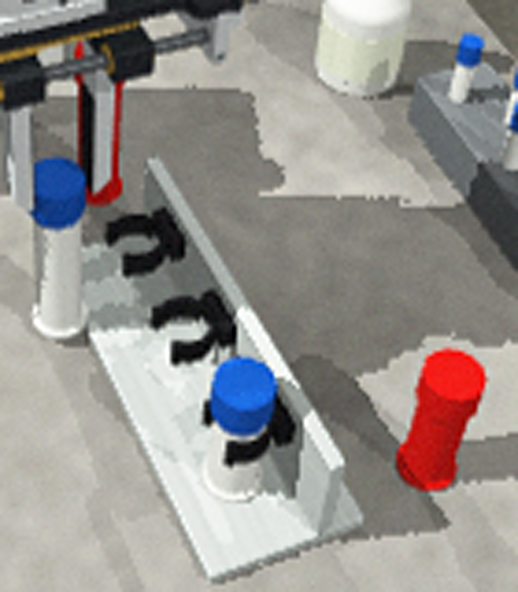

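The tube is out and upright at crop (60,250), the clip is empty, and the short tube is still in its clip. Lifting.

Emit:
send_rows(moves="1 0 -0.008 0 0; 1 0 -0.015 0 0; 1 0 -0.016 0 0; 1 0 -0.016 0 0; 1 0 -0.016 0 0; 1 0 -0.016 0 0; 1 0 -0.016 0 0; 1 0 -0.016 0 0; 1 0 -0.015 0 0; 1 0 -0.006 0 0")

```text
time: 7.38
tool_pos: [0.5311, -0.1123, 0.264]
ee_rot: [-1.573, -0.004, 0.068]
wrist_force: [0.3, -0.9, -1.1]
width: 0.0331
```

```bash
python3 d.py .515 .228 .26
```

```text
7.3833 [ 0.5311 -0.1123  0.264 ] [-1.5726 -0.0044  0.0678] tool delta [0.007  0.0034 0.3406] [ 0.2735 -0.9471 -1.0943] 0.03305162655584847
```

Emit:
send_rows(moves="1 0.0005 0 0.008 0; 1 0.0005 0 0.016 0; 1 0.0005 0 0.022 0; 1 0.0005 0 0.022 0; 1 0.0005 0 0.022 0; 1 0.0005 0 0.022 0; 1 0.0005 0 0.022 0; 1 0.0005 0 0.022 0; 1 0.0005 0 0.022 0; 1 0.0005 0 0.022 0")

```text
time: 8.22
tool_pos: [0.5207, 0.0895, 0.2593]
ee_rot: [-1.571, 0.002, 0.068]
wrist_force: [1.0, -0.7, -0.3]
width: 0.0329
```

Emit:
send_rows(moves="1 0.0002 0 0.022 0; 1 0.0002 0 0.022 0; 1 0.0002 0 0.022 0; 1 0.0002 0 0.022 0; 1 0.0002 0 0.022 0; 1 0.0002 0 0.016 0; 1 0 0 0.009 0; 1 0 0 0.004 0; 1 0 0 0 0; 1 0 0 0 0")

```text
time: 9.05
tool_pos: [0.5133, 0.2261, 0.2602]
ee_rot: [-1.572, 0.001, 0.067]
wrist_force: [1.4, -0.3, -0.6]
width: 0.0331
```

```bash
python3 d.py .515 .228 .26; python3 - <<'E'
from fit import *
p=robot.get_obs()['tool_pos']
for n in ('side','top','wrist'):
    s=snap(n,n+'4'); print(n,'tcp',proj(s,p),'pan',proj(s,[.5155,.227,.075]),'foot',proj(s,[p[0],p[1],p[2]-.11]))
a=cv2.imread('pics/side4.png')[60:220,110:270]
cv2.imwrite('pics/side4c.png',cv2.resize(a,None,fx=3.7,fy=3.7,interpolation=cv2.INTER_CUBIC))
E
```

```text
9.05 [0.5133 0.2261 0.2602] [-1.5716  0.0007  0.0674] tool delta [0.0019 0.0002 0.0017] [ 1.4059 -0.3376 -0.5858] 0.03306249886133964
side tcp [195.99980183  91.82048258] pan [202.53134362 152.49183772] foot [199.63276218 129.89138339]
top tcp [112.66352264 242.30124937] pan [149.94855664 255.23578728] foot [137.6595625  251.67673352]
wrist tcp [249.93118567 231.63200297] pan [252.09734306 172.87976866] foot [250.19463145 188.89857675]
```

View pics/side4c.png

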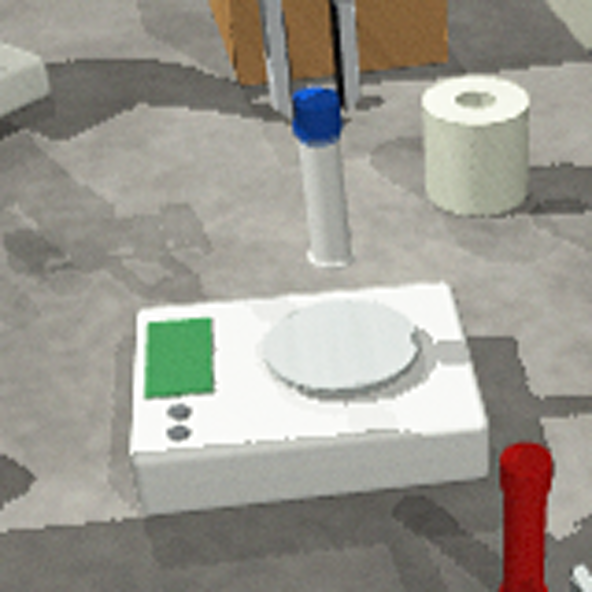

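View pics/wrist4.png

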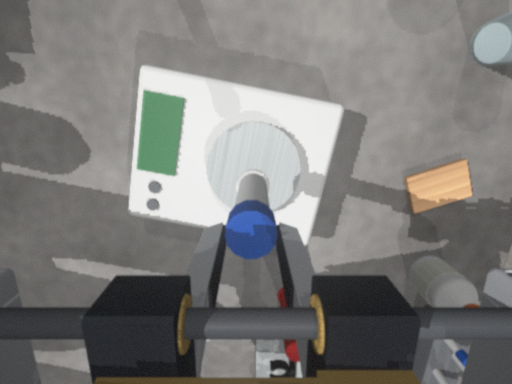

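View pics/top4.png

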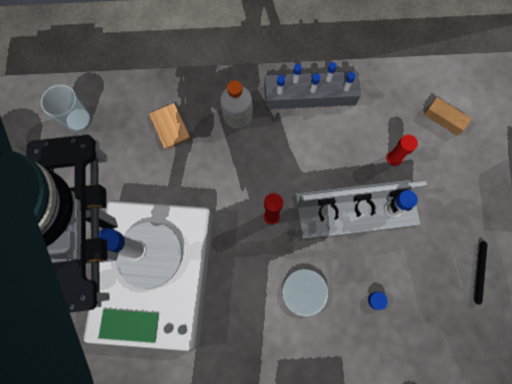

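The side crop shows the tube hanging vertically. Its foot is at full-image (199,131), against (200,130) predicted, above the pan. In the wrist view the foot is at (253,181) over the pan disc. Lowering.

Emit:
send_rows(moves="1 0.0015 0.005 0.0005 0; 1 0 0.009 0 0; 1 0 0.009 0 0; 1 0 0.009 0 0; 1 0 0.009 0 0; 1 0 0.009 0 0; 1 0 0.008 0 0; 1 0 0.005 0 0; 1 0 0.003 0 0; 1 0 0 0 0")

```text
time: 10.03
tool_pos: [0.5145, 0.2271, 0.1937]
ee_rot: [-1.571, 0.001, 0.068]
wrist_force: [0.1, 0.3, -1.3]
width: 0.0331
```

Emit:
send_rows(moves="1 0 0.001 0 0; 1 0 0.001 0 0; 1 0 0.001 0 0; 1 0 0.001 0 0; 1 0 0.001 0 0; 1 0 0.001 0 0; 1 0 0 0 0; 1 0 0 0 0; 1 0 0 0 0; 1 0 0 0 0")

```text
time: 10.87
tool_pos: [0.5149, 0.2272, 0.1887]
ee_rot: [-1.571, -0.0, 0.068]
wrist_force: [0.6, 0.7, -1.3]
width: 0.0326
```

```bash
python3 d.py .515 .228 .185; python3 - <<'E'
from fit import *
p=robot.get_obs()['tool_pos']
for n in ('side','wrist'):
    s=snap(n,n+'5'); print(n,'pan',proj(s,[.5155,.227,.075]),'foot',proj(s,[p[0],p[1],p[2]-.11]))
a=cv2.imread('pics/side5.png')[90:190,130:250]
cv2.imwrite('pics/side5c.png',cv2.resize(a,None,fx=5.5,fy=5.5,interpolation=cv2.INTER_CUBIC))
E
```

```text
10.8667 [0.5149 0.2272 0.1887] [-1.5708 -0.0002  0.0678] tool delta [0.0002 0.0037 0.0008] [ 0.5714  0.7403 -1.3105] 0.03260489221269793
side pan [202.53134362 152.49183772] foot [202.20332677 151.39927538]
wrist pan [250.95820337 188.7330391 ] foot [250.39123901 189.41653331]
```

View pics/side5c.png

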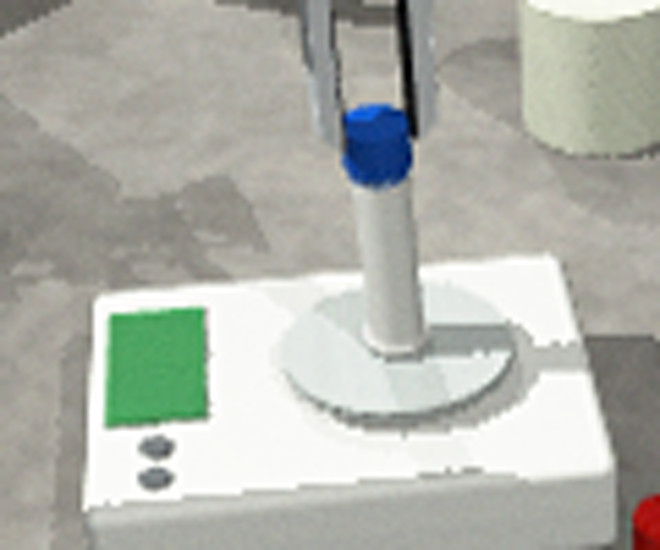

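The tube is over the pan's middle, foot at crop (395,350). There is no contact yet, because the force is still only its weight. Going down gently.

Emit:
send_rows(moves="1 0 0.001 0 0; 1 0 0.001 0 0; 1 0 0 0 0; 1 0 0 0 0; 1 0 0 0 0; 1 0 0 0 0; 1 0 0 0 0; 1 0 0 0 0; 1 0 0 0 0; 1 0 0 0 0")

```text
time: 11.8
tool_pos: [0.5149, 0.2272, 0.1867]
ee_rot: [-1.571, -0.0, 0.068]
wrist_force: [0.1, -0.0, -0.7]
width: 0.0329
```

Emit:
send_rows(moves="1 0 0.0005 0 0; 1 0 0.0005 0 0; 1 0 0 0 0; 1 0 0 0 0; 1 0 0 0 0; 1 0 0 0 0; 1 0 0 0 0; 1 0 0 0 0; 1 0 0 0 0; 1 0 0 0 0")

```text
time: 12.63
tool_pos: [0.5149, 0.2272, 0.1857]
ee_rot: [-1.571, -0.0, 0.068]
wrist_force: [0.1, -0.4, -0.7]
width: 0.0332
```

Emit:
send_rows(moves="1 0 0.0005 0 0; 1 0 0.0005 0 0; 1 0 0 0 0; 1 0 0 0 0; 1 0 0 0 0; 1 0 0 0 0; 1 0 0 0 0; 1 0 0 0 0; 1 0 0 0 0; 1 0 0 0 0")

```text
time: 13.47
tool_pos: [0.5151, 0.2274, 0.1856]
ee_rot: [-1.57, -0.001, 0.068]
wrist_force: [-0.2, 0.7, 5.3]
width: 0.033
```

Contact is made, at 5 N. Releasing.

Emit:
send_rows(moves="-0.1 0 0 0 0; -0.3 0 0 0 0; -0.5 0 0 0 0; -0.7 0 0 0 0; -0.7 0 0 0 0; -0.7 0 0 0 0; -0.7 0 0 0 0; -0.7 0 0 0 0; -0.7 0 0 0 0; -0.7 0 0 0 0")

```text
time: 14.3
tool_pos: [0.5149, 0.2272, 0.1847]
ee_rot: [-1.571, -0.0, 0.068]
wrist_force: [1.9, 0.1, -0.1]
width: 0.0796
```

```bash
python3 d.py .515 .228 .185; python3 - <<'E'
from fit import *
s=snap('side','side6')
a=cv2.imread('pics/side6.png')[90:190,130:250]
cv2.imwrite('pics/side6c.png',cv2.resize(a,None,fx=5.5,fy=5.5,interpolation=cv2.INTER_CUBIC))
E
```

```text
14.3 [0.5149 0.2272 0.1847] [-1.5708 -0.0001  0.0678] tool delta [ 0.0002 -0.0003  0.0008] [ 1.8578  0.0508 -0.0994] 0.07962701779751852
```

View pics/side6c.png

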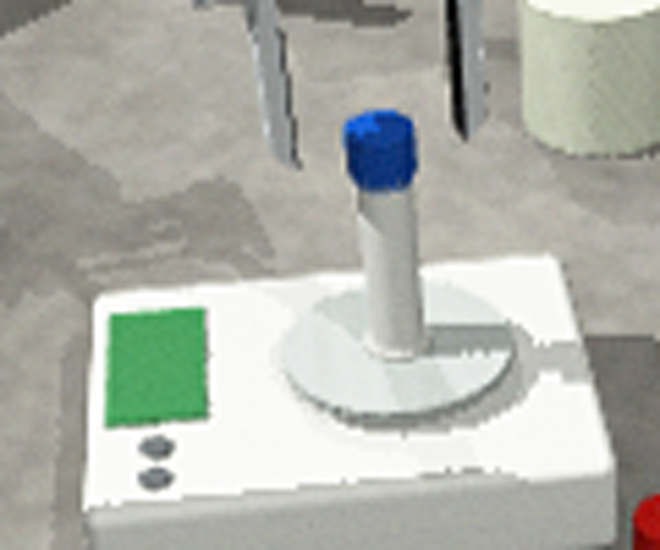

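The fingers are clear either side of the cap at crop (380,150), and the tube stands with its foot at (395,350). Retreating straight up.

Emit:
send_rows(moves="-0.7 0 -0.005 0 0; -0.7 0 -0.012 0 0; -0.7 0 -0.015 0 0; -0.7 0 -0.015 0 0; -0.7 0 -0.015 0 0; -0.7 0 -0.015 0 0; -0.7 0 -0.015 0 0; -0.7 0 -0.012 0 0; -0.7 0 -0.006 0 0; -0.7 0 0 0 0")

```text
time: 15.18
tool_pos: [0.5156, 0.2275, 0.2976]
ee_rot: [-1.57, -0.005, 0.068]
wrist_force: [-0.4, 0.8, 0.7]
width: 0.0797
```

```bash
python3 d.py .515 .228 .3; python3 - <<'E'
from fit import *
s=snap('side','side7');w=snap('wrist','wrist7');T=snap('top','top7')
print('side expected cap top/foot',proj(s,[.515,.228,.2]),proj(s,[.515,.228,.075]))
E
```

```text
15.1833 [0.5156 0.2275 0.2976] [-1.5697 -0.0048  0.0678] tool delta [-0.0005 -0.0024  0.0006] [-0.3959  0.8122  0.7303] 0.07966274786530844
side expected cap top/foot [198.57452022 112.96779371] [202.28514219 152.32604947]
```

View pics/side7.png

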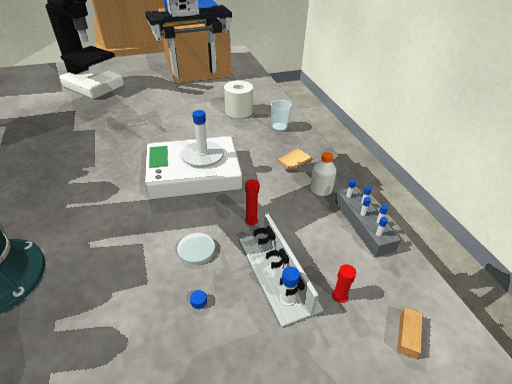

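View pics/wrist7.png

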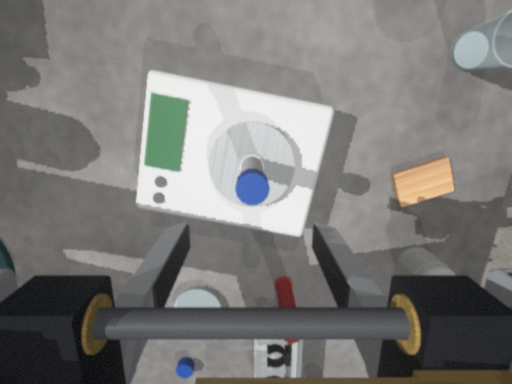

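In the side view the tall tube stands upright on the pan: cap top at (199,112), foot near (202,155). The short tube is still in its clip at (290,283), and both red tubes stand untouched. The wrist view shows the tube on the pan disc at (252,170) with the gripper clear. Handing in.

```bash
python3 -c "
from h import *
print(order.close_job())"
```

```text
the job is handed in; nothing more can be done
None
```

The tall blue-capped tube now stands upright near the centre of the balance pan, let go of. The job was handed in at about 15.3 s, well inside the 45 s limit. I gripped it by the cap, with the jaws along the stand's forward axis. I pulled it about 50 mm straight forward out of its clip, lifted it over the red look-alike and lowered it until it touched the pan at about 5 N. Then I opened the fingers and backed straight up.

**Last checks:**
- **Tall tube:** in the last side picture the cap top is at (199,112), against (198.6,113) predicted for an upright tube there. The foot is near the predicted point.
- **Gripper:** the fingers are well above the tube and touch nothing.
- **Other tubes:** the short tube is still in its clip and both red tubes are standing untouched.

**Disagreements:** the two cameras put the pan centre about 6 mm apart in y, so I aimed between them. The tool's measured position at the grasp was about 3–4 mm off the tube position I had worked out. One silhouette fit of the cap, in the wrist and top views, failed to converge. I used the earlier two-camera fit instead, which matched the wrist view.

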